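# Clamp a book in the bookbinder's jig

### The arm

A 6-joint arm with a two-finger parallel gripper is mounted at the origin on the work surface. World frame = base frame: x ahead of the robot, y to its left, z up, the work surface at z = 0. Lengths are in m, angles in rad, forces in N, time in s.
With the tool pointing down it reaches from about 0.375 to 0.825 m from the base axis. Payload 5.5 kg.
Tool frame: the origin (TCP) lies at the very end of the fingers, on their centre line; the grasp point (between the pads) lies 19 mm behind it; z points along the fingers, y is the line along which they close (so a half turn about z gives the same grasp; the last joint's range is limited). The gripper opens to 85 mm and grips with 20 to 120 N. Pads are 22 mm wide; open, the fingers measure 114 mm over their backs; the gripper's body (76 mm by 85 mm) begins 54 mm behind the grasp point. The pads swing forward as they close: fully open they stand 13 mm farther back than shut.
Start: joints at [1.219, 0.314, -0.047, 1.21, 0, 1.571], TCP at [0.207, 0.563, 0.231] pointing down, gripper open.
Joint ranges: [-2.67, 2.67], [-0.69, 1.73], [-1.03, 1.25], [-2.08, 2.16], [-1.42, 1.45], [-3.14, 3.14]. Speed limits (rad/s): [2.39, 2.39, 3.01, 3.14, 3.14, 3.14].

### API

Orientations are given as a 3x3 rotation matrix whose columns are the frame's x, y, z axes.
In Python, from cell import observe, get_image, sign_off gives the robot as it stands.
- The arm moves only by the tool carry_out, never from a script. Its argument "motion" is one flat list of numbers, 7 for each row, row after row: the turn, a rotation vector about the tool's x, y, z in degrees, then the shift along the tool's x, y, z in cm, then the opening, from 0 (shut) to 1 (fully open). A call has 1 to 10 rows; each row is the pose to reach, as a shift and turn from the pose commanded when the call began, along the tool's axes at that moment; what a row does not reach only later rows make up. A row lasts 1/12 s, in which the tool goes at most 41.7 mm and 7.16 degrees, less where a joint would pass 70% of its speed; a pose out of reach is approached as far as the arm can. A call with a gripper value outside its range is refused whole. The fingers move at their own pace and stop on an object; "grip_force" is the grip in N (left out, the last holds). Time passes only in rows, so rows that repeat a pose let the fingers close. It gives the time, the measured TCP pose, the force, the opening and the grip force at its end, in the units of the state.
- observe(): the state, without advancing time (a new reading comes with each control period).
- get_image(name): name is "scene" or "top" or "wrist"; returns a dict with "frame" (384x512x3 uint8, blue, green, red), "fx", "fy", "cx", "cy" (pixels), "rvec" (rotation vector, rad) and "tvec" (3), from world to camera coordinates, as OpenCV has them; the wrist camera has in their place "hand_eye" (4x4, takes a point from camera to tool coordinates, whose origin is the TCP and whose axes are the flange's). Camera axes: x right, y down, z forward; pixel columns grow to the right and rows downward; lengths in m; the calibration is good to about 2 mm. A picture is of the moment at which its call begins: read the wrist's pose just before it. There is no depth.
- sign_off(): hands the job in; it is judged then, once.
The state is a dict: "t": time; "q": joint angles; "joint_velocities": joint speeds; "effort": joint torques, N m; "tcp_pos": TCP position; "orientation": TCP orientation; "ft_force": force on the tool from outside, world axes, zero at the start; "wrist_torque": the same for the moment, N m; "opening": finger opening in m; "gripper_force": force on a finger pad.
Only numpy, scipy, OpenCV 4.12 (cv2) and the standard library are available. Lean on these libraries where they do the work, as an engineer would, in place of code of your own. Each camera call takes 0.05 s, during which the arm holds its last target. There are 200 camera calls.

### The job

Push the green book along its channel with the fingertips until its head sits fully home against the fence of the plywood jig; then push the red-handled clamp lever over towards the book, past its dead point, until it snaps into lock and the pad holds the book. Do not lift the book, and leave the other things on the bench where they are.

Things in the scene. Friction and masses are not known exactly. Their poses are not given: they have to be found in the camera images.
- jig: Fixed plywood board, 280 (x) x 255 (y, -120 to +135) x 15 mm; origin at table height below the centre of the book channel, x along the channel to the fence, y towards the clamp, z up. Two dark rails bound the channel: inner faces at y = -46 and +46, x from -140 to +100, tops at z = 27. The steel clamp stand is at x = 15 to 75, y = 55 to 115, up to z = 68 mm.
- fence (a point): Middle of the fence's near face, at its foot: jig (85, 0, 15) mm. The fence is a dark wooden bar across the far end of the channel, 35 mm high above the board; the book's head must come to rest against this face.
- pad_face (a point): Underside of the rubber pad (22 mm across) at the end of the steel hold-down arm, which is rigid with the lever and turns with it. At the start the arm stands raised at jig x = 45 mm, nothing of it above z = 150; locked, it lies level across the channel and the pad presses on the book.
- book: Loose green book with brown spine, 120 (x) x 86 (y) x 28 mm, 0.2 to 0.45 kg (slides at some 2 to 7 N), lying flat in the channel (underside at jig z = 15 mm). Origin at the centre of its underside, x towards the fence. It starts 35 to 75 mm short of the fence; fully home, its origin is at jig x = 25 mm.
- lever_pivot (a point): Hinge axis of the lever (parallel to jig x), at jig (45, 85, 60) mm.
- lever_grip (a point): Point on the centre line of the lever's red grip, 115 mm from the pivot. The grip is a round bar of 10 mm radius with round ends, from 80 to 145 mm from the pivot; below it the lever is a steel strip 12 x 8 mm.
- lever (a joint): Lever angle, rad. At 0 the lever stands up leaning 0.5 outwards (to jig +y, away from the channel); it swings inwards (jig -y, over the channel), leaning 0.6 inwards at 1.1. Starts at about 0.04 to 0.12. A spring resists (some 5 to 7 N at the grip) up to the dead point at about 0.85, then throws it to the locked stop at 1.1 and holds it; let go before that, it springs back.
- weight: Bystander: loose brass weight, 40 mm across, 50 mm high, standing on the right margin of the jig; origin under its centre.
- folder: Bystander: loose white bone folder, 100 x 20 x 5 mm, lying on the right margin of the jig; origin under its centre.
- glue: Bystander: loose white glue bottle with orange cap, 56 mm across, 140 mm high; origin under its centre.
- jar: Bystander: loose amber jar with white label and lid, 70 mm across, 85 mm high; origin under its centre.
- cup: Bystander: loose blue cup, 76 mm across, 90 mm high; origin under its centre.
- awl: Bystander: loose awl, 160 mm long, pale handle and steel shank, lying on the table.
- red_book: Bystander: loose red book, 150 x 100 x 22 mm, lying on the table; origin under its centre.
There are look-alikes about, which are no part of the job. What is meant by the book is not turquoise, and is the smaller of those in its own colour.

How it is judged:
On the way, in this order (a step that is already met when the one before it is completed fails the run):
1. the book is pushed home against the fence (x of book in the frame of jig above 0.021 m and angle between book's own z axis and vertical below 0.06 rad and value of joint lever below 0.6 rad), for 0.2 s.
2. the lever has snapped past its dead point into lock (value of joint lever above 1.03 rad and x of book in the frame of jig above 0.021 m), for 0.2 s.
At the end, for the whole second after the job is handed in: The lever is locked (beyond 1.03 rad), the book lies flat and at rest in the channel with its head within 4 mm of the fence (all of step 2 and angle between book's own z axis and vertical below 0.06 rad and linear speed of book below 0.02 m/s and velocity of joint lever below 0.1 rad/s); the robot touches nothing.
It fails at once if the book is lifted or tipped up (z of book in the frame of jig above 0.03 m or angle between book's own z axis and vertical above 0.3 rad).
It fails at once if another thing on the bench is shifted by more than 25 mm (distance of any of weight, folder, glue, jar, cup, awl, red_book from where it was at the start of the episode above 0.025 m).
It also fails if it takes over 51 s, if anything falls off the work surface, if the arm or the gripper's body presses on something with over 40 N, if the wrist force passes 120 N, or if a joint passes its speed limit or range.

## Working session

There is one attempt and no reset: what is moved stays moved. The work goes in short steps, Python scripts to look and compute and a tool call to move; the robot and the scene stay as the last step left them, time stands still between calls to the robot, and variables do not carry over. Pictures are saved under pics/ and viewed, at most 10 in all, crops included, and the job is handed in when it is done.

Besides the shell and the picture viewer there is one more tool, called after "Emit:" in YAML: its name, and indented under it one key for each argument. carry_out: Moves the arm, as the interface text tells. Its arguments: {"type":"object","properties":{"motion":{"type":"array"},"grip_force":{"type":"number"}},"required":["motion"]}

```bash
mkdir -p pics
python3 - <<'E'
from cell import *
import cv2,numpy as np
s=observe();print(s)
for n in("scene","top"):
    d=get_image(n);cv2.imwrite(f"pics/{n}0.png",d["frame"])
    np.savez(f"{n}0.npz",**d)
    print(n,{k:v for k,v in d.items() if k!="frame"})
E
```

```text
{'t': 0.0, 'q': array([ 1.21897837e+00,  3.14211384e-01, -4.80949614e-02,  1.21021898e+00,
       -8.50218945e-06,  1.57080572e+00]), 'joint_velocities': array([ 0.0005079 ,  0.00086261, -0.00097192,  0.00013461,  0.00027293,
        0.00035446]), 'effort': array([-1.16237352e-03, -5.39590609e+01,  3.39749086e+01,  1.88791193e-02,
        4.87407942e-05,  1.69076699e-06]), 'tcp_pos': array([0.20656014, 0.56268793, 0.2304364 ]), 'orientation': array([[-9.38744554e-01,  3.44613286e-01, -5.87838472e-04],
       [ 3.44613787e-01,  9.38743146e-01, -1.62601901e-03],
       [-8.51841971e-06, -1.72899374e-03, -9.99998505e-01]]), 'ft_force': array([-0.4585634 ,  0.53013318, -0.00107012]), 'wrist_torque': array([ 0.05772824, -0.00429296, -0.0154065 ]), 'gripper_force': 0.0, 'opening': 0.08547451347672284}
scene {'fx': 363.7794183488899, 'fy': 363.7794183488899, 'cx': 252.6584905830535, 'cy': 191.10841954346506, 'rvec': array([ 2.07901853,  0.96382442, -0.43730204]), 'tvec': array([-0.30218061, -0.16027957,  1.43246337])}
top {'fx': 412.6346498343346, 'fy': 412.6346498343346, 'cx': 257.86578682808835, 'cy': 193.20544961587862, 'rvec': array([ 2.10468257, -2.13650599,  0.18567345]), 'tvec': array([-0.01204928,  0.49832328,  1.38430035])}
```

View pics/scene0.png

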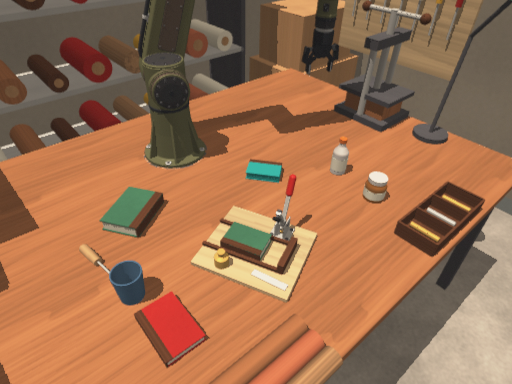

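View pics/top0.png

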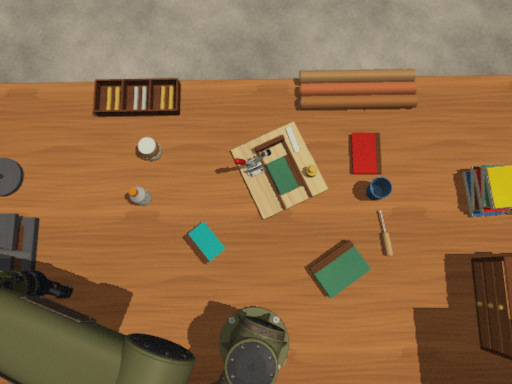

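The scene view shows the green book in the jig at scene (247,240) / top (283,175). The other candidates are a larger green book at scene (133,210) / top (342,270) and a turquoise one at scene (265,170) / top (206,242). I choose the small one in the jig and check it in a close crop.

```bash
cat > h.py <<'E'
import cv2,numpy as np
def cam(d):
    R=cv2.Rodrigues(np.array(d["rvec"]))[0]; return R,np.array(d["tvec"]).ravel()
def K(d): return np.array([[d["fx"],0,d["cx"]],[0,d["fy"],d["cy"]],[0,0,1.]])
def ray(d,uv):
    R,t=cam(d); v=R.T@np.linalg.solve(K(d),[uv[0],uv[1],1]); return -R.T@t,v
def onz(d,uv,z):
    c,v=ray(d,uv); return c+v*(z-c[2])/v[2]
def proj(d,P):
    return cv2.projectPoints(np.array(P,float).reshape(-1,1,3),np.array(d["rvec"]),np.array(d["tvec"]),K(d),None)[0].reshape(-1,2)
def tri(d1,a,d2,b):
    P=[K(d)@np.c_[cam(d)[0],cam(d)[1]] for d in(d1,d2)]
    X=cv2.triangulatePoints(P[0],P[1],np.array(a,float).reshape(2,1),np.array(b,float).reshape(2,1)).ravel();return X[:3]/X[3]
E
python3 - <<'E'
from h import *
T=dict(np.load("top0.npz"));S=dict(np.load("scene0.npz"))
f=T["frame"];x0,y0=220,110
c=cv2.resize(f[110:230,220:340],None,fx=5,fy=5,interpolation=cv2.INTER_CUBIC);
g=cv2.resize(S["frame"][165:300,190:325],(600,600),interpolation=cv2.INTER_CUBIC)
cv2.imwrite("pics/topc.png",c);cv2.imwrite("pics/scenec.png",g)
hsv=cv2.cvtColor(f,cv2.COLOR_BGR2HSV)
print("plywood hsv",hsv[195,262],"table",hsv[220,230],"book",hsv[175,283])
E
```

```text
plywood hsv [ 19 100 202] table [ 14 162 170] book [ 69 106 115]
```

View pics/topc.png

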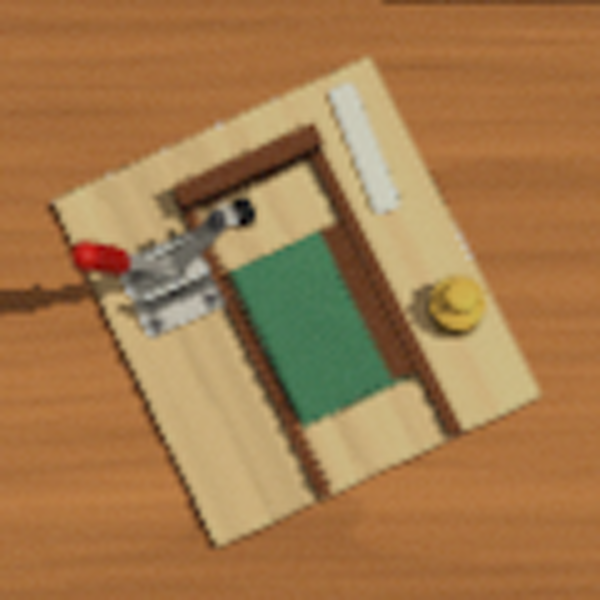

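View pics/scenec.png

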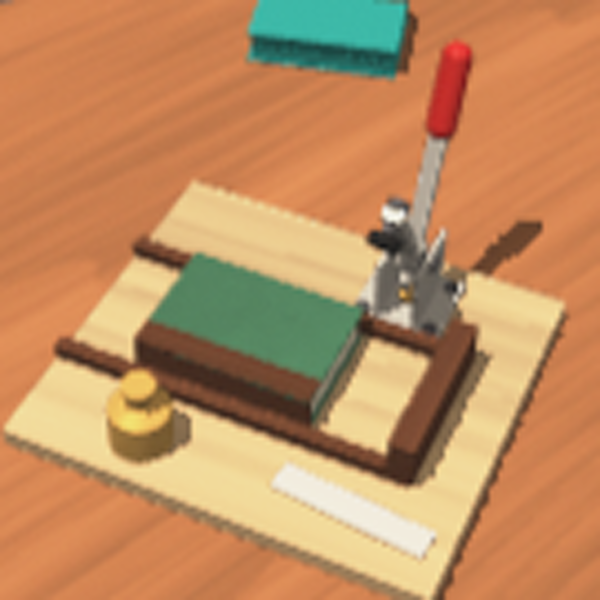

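The close crops confirm it: the small green book with its brown spine lies in the channel, its head edge at top crop (280,250). The fence is at top crop (245,170), the red grip at (100,257), the pad at (238,212), the weight at (457,305) and the folder at (365,148).

```bash
cat >> h.py <<'E'
def rigid(j,w):
    a=j-j.mean(0);b=w-w.mean(0);H=a.T@b
    th=np.arctan2(H[0,1]-H[1,0],H[0,0]+H[1,1]);R=np.array([[np.cos(th),-np.sin(th)],[np.sin(th),np.cos(th)]])
    return th,w.mean(0)-R@j.mean(0),R
E
python3 - <<'E'
from h import *
T=dict(np.load("top0.npz"));S=dict(np.load("scene0.npz"))
J=np.array([[.14,.135],[.14,-.12],[-.14,-.12],[-.14,.135]])
ct=(np.array([[52,205],[370,58],[540,395],[215,548]])+.5)/5-.5+[220,110]
k=600/135
cs=(np.array([[566,300],[435,600],[5,432],[195,181]])+.5)/k-.5+[190,165]
for n,d,c in(("top",T,ct),("scene",S,cs)):
    W=np.array([onz(d,p,.015)[:2] for p in c])
    th,o,R=rigid(J,W);print(n,np.degrees(th),o,"res mm",np.round((J@R.T+o-W)*1e3,1).tolist())
    if n=="top": th0,o0,R0=th,o,R
def tojig(P): return np.r_[(R0.T@(P[:2]-o0)),P[2]]
# green book top mask
for n,d,roi in(("top",T,(250,140,310,200)),("scene",S,(215,215,280,270))):
    h=cv2.cvtColor(d["frame"],cv2.COLOR_BGR2HSV)
    m=cv2.inRange(h,(60,60,50),(82,255,255));z=np.zeros_like(m);x0,y0,x1,y1=roi;z[y0:y1,x0:x1]=m[y0:y1,x0:x1]
    c=max(cv2.findContours(z,0,2)[0],key=cv2.contourArea);b=cv2.boxPoints(cv2.minAreaRect(c)) if n=="top" else cv2.approxPolyDP(c,3,True)[:,0]
    print(n,"book",np.round([tojig(onz(d,p,.043))*1e3 for p in b],1).tolist())
# fence top near edge, crop top: (185,208)?,(322,150)
for p in[(183,207),(322,150)]:print("fence",tojig(onz(T,(np.array(p)+.5)/5-.5+[220,110],.05))*1e3)
# red grip triangulate its ends
def red(d,roi):
    h=cv2.cvtColor(d["frame"],cv2.COLOR_BGR2HSV);m=cv2.inRange(h,(0,170,70),(7,255,255))|cv2.inRange(h,(172,170,70),(180,255,255))
    x0,y0,x1,y1=roi;z=np.zeros_like(m);z[y0:y1,x0:x1]=m[y0:y1,x0:x1];c=max(cv2.findContours(z,0,2)[0],key=cv2.contourArea)
    return cv2.minAreaRect(c)
rt=red(T,(228,150,250,170));rs=red(S,(275,170,305,205));print(rt,rs)
P=tri(T,rt[0],S,rs[0]);print("grip mid",P,tojig(P)*1e3)
E
```

```text
top 24.390230641115195 [ 0.59289814 -0.10072588] res mm [[2.6, 0.8], [0.3, 1.5], [-1.5, -1.3], [-1.4, -1.0]]
scene 24.83458731531562 [ 0.59688824 -0.10356945] res mm [[1.7, 1.1], [0.7, 0.6], [-1.2, -0.7], [-1.2, -0.9]]
top book [[29.7, 43.9, 43.0], [29.9, -24.4, 43.0], [-89.1, -21.1, 43.0], [-88.9, 46.3, 43.0]]
scene book [[-85.8, -20.5, 43.0], [26.4, -24.2, 43.0], [29.6, 31.1, 43.0], [-77.3, 37.2, 43.0]]
fence [85.84926722 54.31196961 50.        ]
fence [ 81.5510137  -52.37260683  50.        ]
((239.5, 161.5), (5.0, 11.0), 90.0) ((290.6058654785156, 184.52352905273438), (7.050240516662598, 21.584583282470703), 12.528807640075684)
grip mid [0.58060892 0.03651485 0.16271529] [ 45.48097814 130.06737416 162.71529101]
```

Emit:
carry_out:
  motion: [0,0,68,-26,-29,2,0.4,0,0,68,-26,-29,2,0.4,0,0,68,-26,-29,2,0.4,0,0,68,-26,-29,2,0.4,0,0,68,-26,-29,2,0.4,0,0,68,-26,-29,2,0.4,0,0,68,-26,-29,2,0.4,0,0,68,-26,-29,2,0.4,0,0,68,-26,-29,2,0.4,0,0,68,-26,-29,2,0.4]

```text
t: 0.93
tcp_pos: [0.3512, 0.1972, 0.2109]
orientation: [[-0.023, 1.0, -0.0], [1.0, 0.023, -0.002], [-0.002, -0.0, -1.0]]
ft_force: [-0.1, -0.5, -1.2]
opening: 0.0342
gripper_force: 0.0
```

```bash
cat >> h.py <<'E'
from scipy.spatial.transform import Rotation as Ro
TH=np.radians(24.6);O=np.array([.595,-.102,0]);RJ=Ro.from_euler('z',TH).as_matrix()
def j2w(p): return O+RJ@np.array(p,float)
def w2j(p): return RJ.T@(np.array(p)-O)
DOWN=RJ@np.array([[-1,0,0],[0,-1,0],[0,0,1]])@np.array([[-1,0,0],[0,1,0],[0,0,-1.]]) # tool z down, tool y = -jig y, tool x = +jig x
def rel(s,pj,R=None):
    A=s["orientation"];R=DOWN if R is None else R
    print("turn deg",np.round(Ro.from_matrix(A.T@R).as_rotvec(degrees=True),1),"shift cm",np.round(A.T@(j2w(pj)-s["tcp_pos"])*100,2))
def st(s): print("t",round(s["t"],2),"jig tcp mm",np.round(w2j(s["tcp_pos"])*1e3,1),"z axis jig",np.round(RJ.T@s["orientation"][:,2],3),"F jig",np.round(RJ.T@s["ft_force"],1),"q",np.round(s["q"],2),"op",round(s["opening"],3))
E
python3 - <<'E'
from h import *;from cell import *
s=observe();st(s);rel(s,[-.125,0,.2]);print(np.round(w2j(s["tcp_pos"]),3), DOWN)
E
```

```text
t 0.93 jig tcp mm [-97.1 373.5 210.9] z axis jig [-0.001 -0.002 -1.   ] F jig [-0.3 -0.4 -1.2] q [ 0.51 -0.05 -0.51  1.11 -0.    2.06] op 0.034
turn deg [ 0.1  0.1 66.7] shift cm [-35.41  12.2    1.16]
[-0.097  0.374  0.211] [[ 0.90923611  0.41628079  0.        ]
 [ 0.41628079 -0.90923611  0.        ]
 [ 0.          0.         -1.        ]]
```

Emit:
carry_out:
  motion: [0,0,66.7,-35.4,12.2,1.2,0.4,0,0,66.7,-35.4,12.2,1.2,0.4,0,0,66.7,-35.4,12.2,1.2,0.4,0,0,66.7,-35.4,12.2,1.2,0.4,0,0,66.7,-35.4,12.2,1.2,0.4,0,0,66.7,-35.4,12.2,1.2,0.4,0,0,66.7,-35.4,12.2,1.2,0.4,0,0,66.7,-35.4,12.2,1.2,0.4,0,0,66.7,-35.4,12.2,1.2,0.4,0,0,66.7,-35.4,12.2,1.2,0.4]

```text
t: 1.77
tcp_pos: [0.4863, -0.1547, 0.1986]
orientation: [[0.91, 0.414, 0.001], [0.414, -0.91, -0.003], [-0.0, 0.003, -1.0]]
ft_force: [-0.5, 0.6, 1.3]
opening: 0.0342
gripper_force: 0.0
```

Run:
```python
from h import *;from cell import *
s=observe();st(s);rel(s,[-.122,0,.024])
d=get_image("wrist");cv2.imwrite("pics/w1.png",d["frame"]);print(d["hand_eye"],d["fx"],d["cx"],d["cy"])
```

```text
t 1.77 jig tcp mm [-120.8   -2.7  198.6] z axis jig [-0.    -0.003 -1.   ] F jig [-0.2  0.7  1.3] q [-0.31  0.16 -0.32  1.09 -0.    2.41] op 0.034
turn deg [ 0.2  0.  -0.1] shift cm [-0.11 -0.32 17.46]
[[-7.11352297e-05 -9.56244967e-01 -2.92567186e-01  7.39004990e-02]
 [ 9.99999997e-01 -6.33038611e-05 -3.62352017e-05  5.88039994e-04]
 [ 1.61290967e-05 -2.92567188e-01  9.56244969e-01 -1.42612131e-01]
 [ 0.00000000e+00  0.00000000e+00  0.00000000e+00  1.00000000e+00]] 293.8726722241827 250.83790072971522 191.15285650054196
```

View pics/w1.png

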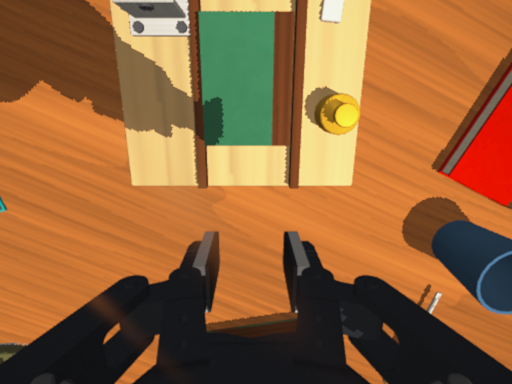

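The wrist view shows the rail inner edges at columns about 207 and 289, the book's tail at row 145 and the board's near edge at row 186. The fingers straddle the channel's middle.

```bash
cat >> h.py <<'E'
def wr(d,s,uv,z):
    M=np.eye(4);M[:3,:3]=s["orientation"];M[:3,3]=s["tcp_pos"];M=M@d["hand_eye"]
    v=M[:3,:3]@np.linalg.solve(K(d),[uv[0],uv[1],1]);c=M[:3,3];return w2j(c+v*(z-c[2])/v[2])*1e3
E
python3 - <<'E'
from h import *;from cell import *
s=observe();d=get_image("wrist")
for n,uv,z in(("rail L",(207,150),.027),("rail R",(289,150),.027),("edge",(240,186),.015),("cornerL",(132,186),.015),("cornerR",(353,186),.015),("tail top",(240,145),.043),("head top",(235,11),.043)):print(n,np.round(wr(d,s,uv,z),1))
rel(s,[-.120,0,.024])
E
```

```text
rail L [-97.1  47.   27. ]
rail R [-97.1 -40.9  27. ]
edge [-140.7   12.5   15. ]
cornerL [-140.7  137.2   15. ]
cornerR [-140.7 -118.    15. ]
tail top [-89.4  11.   43. ]
head top [30.  14.1 43. ]
turn deg [0. 0. 0.] shift cm [ 0.1   0.06 17.45]
```

Emit:
carry_out:
  motion: [0,0,0,0.1,-0.1,4,0.4,0,0,0,0.1,-0.1,8,0.4,0,0,0,0.1,-0.1,12,0.4,0,0,0,0.1,-0.1,15,0.4,0,0,0,0.1,-0.1,17,0.4,0,0,0,0.1,-0.1,17.4,0.4,0,0,0,0.1,-0.1,17.4,0.4,0,0,0,0.6,-0.1,17.4,0.4,0,0,0,1.1,-0.1,17.4,0.4,0,0,0,1.1,-0.1,17.4,0.4]

```text
t: 2.7
tcp_pos: [0.4967, -0.1429, 0.0273]
orientation: [[0.905, 0.426, 0.004], [0.426, -0.905, -0.001], [0.004, 0.003, -1.0]]
ft_force: [-0.5, 0.3, -0.3]
opening: 0.0341
gripper_force: 0.0
```

Run:
```python
from h import *;from cell import *
s=observe();st(s);rel(s,[-.05,.002,.024])
```

```text
t 2.7 jig tcp mm [-106.4    3.8   27.3] z axis jig [ 0.004 -0.003 -1.   ] F jig [-0.3  0.5 -0.3] q [-0.28  0.33 -0.53  0.7   0.    2.42] op 0.034
turn deg [ 0.2 -0.2  0.6] shift cm [5.64 0.23 0.35]
```

Emit:
carry_out:
  motion: [0,0,0,0.5,0.1,0,0.4,0,0,0,1,0.1,0,0.4,0,0,0,1.5,0.1,0,0.4,0,0,0,2,0.1,0,0.4,0,0,0,2.5,0.1,0,0.4,0,0,0,3,0.1,0,0.4,0,0,0,3.5,0.1,0,0.4,0,0,0,4,0.1,0,0.4,0,0,0,4.5,0.1,0,0.4,0,0,0,5,0.1,0,0.4]

```text
t: 3.53
tcp_pos: [0.539, -0.1231, 0.0253]
orientation: [[0.906, 0.424, -0.002], [0.424, -0.906, -0.002], [-0.002, 0.001, -1.0]]
ft_force: [-5.2, -3.9, 4.1]
opening: 0.0344
gripper_force: 3.1
```

Run:
```python
from h import *;from cell import *
s=observe();st(s);rel(s,[-.046,.002,.025])
d=get_image("wrist");cv2.imwrite("pics/w2.png",d["frame"]); s=observe();st(s)
```

```text
t 3.53 jig tcp mm [-59.7   4.1  25.3] z axis jig [-0.002 -0.001 -1.   ] F jig [-6.4 -1.3  4.1] q [-0.22  0.4  -0.44  0.74 -0.    2.48] op 0.034
turn deg [0.  0.1 0.5] shift cm [1.37 0.22 0.03]
t 3.58 jig tcp mm [-58.2   4.1  25.4] z axis jig [-0. -0. -1.] F jig [-1.2 -0.6  0.4] q [-0.22  0.4  -0.44  0.74 -0.    2.48] op 0.034
```

View pics/w2.png

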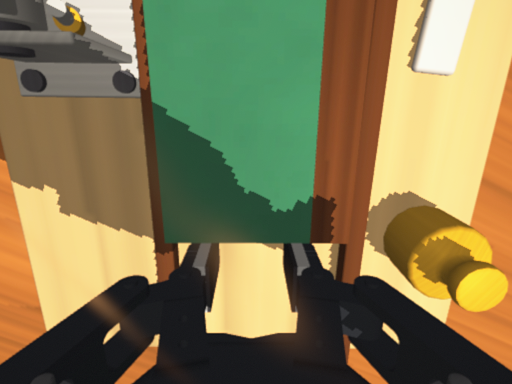

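The wrist view shows the tips flush against the book's tail (row 243), with the book straight in the channel. I push on slowly towards the fence.

Emit:
carry_out:
  motion: [0,0,0,0.2,0,0,0.4,0,0,0,0.4,0,0,0.4,0,0,0,0.5,0,0,0.4,0,0,0,0.6,0,0,0.4,0,0,0,0.7,0,0,0.4,0,0,0,0.8,0,0,0.4,0,0,0,0.9,0,0,0.4,0,0,0,1,0,0,0.4]

```text
t: 4.25
tcp_pos: [0.5477, -0.1188, 0.0252]
orientation: [[0.906, 0.424, -0.001], [0.424, -0.906, -0.001], [-0.002, 0.0, -1.0]]
ft_force: [-5.4, -2.6, 3.5]
opening: 0.0344
gripper_force: 2.8
```

Run:
```python
from h import *;from cell import *
s=observe();st(s)
T=get_image("top");s=observe();st(s)
h=cv2.cvtColor(T["frame"],cv2.COLOR_BGR2HSV)
cv2.imwrite("pics/t2.png",cv2.resize(T["frame"][110:230,220:340],None,fx=5,fy=5,interpolation=cv2.INTER_CUBIC))
```

```text
t 4.25 jig tcp mm [-50.    4.4  25.2] z axis jig [-0.002 -0.    -1.   ] F jig [-6.  -0.1  3.5] q [-0.21  0.41 -0.42  0.74 -0.    2.49] op 0.034
t 4.3 jig tcp mm [-49.6   4.4  25.2] z axis jig [-0.001 -0.    -1.   ] F jig [-4.7 -1.5  2.7] q [-0.21  0.41 -0.42  0.74 -0.    2.49] op 0.034
```

Force is still only sliding friction, so the book is not home yet.

Emit:
carry_out:
  motion: [0,0,0,0.1,0,0,0.4,0,0,0,0.2,0,0,0.4,0,0,0,0.3,0,0,0.4,0,0,0,0.4,0,0,0.4]

```text
t: 4.63
tcp_pos: [0.5515, -0.1171, 0.0252]
orientation: [[0.905, 0.424, -0.001], [0.424, -0.905, -0.001], [-0.002, 0.0, -1.0]]
ft_force: [-5.2, -2.9, 5.2]
opening: 0.0345
gripper_force: 2.8
```

Run:
```python
from h import *;from cell import *
st(observe())
```

```text
t 4.63 jig tcp mm [-45.9   4.4  25.2] z axis jig [-0.002 -0.    -1.   ] F jig [-5.9 -0.5  5.2] q [-0.21  0.41 -0.41  0.75 -0.    2.49] op 0.035
```

Emit:
carry_out:
  motion: [0,0,0,0.1,0,0,0.4,0,0,0,0.2,0,0,0.4,0,0,0,0.3,0,0,0.4,0,0,0,0.4,0,0,0.4]

```text
t: 4.97
tcp_pos: [0.5519, -0.1168, 0.0251]
orientation: [[0.906, 0.423, -0.007], [0.423, -0.906, -0.004], [-0.008, 0.001, -1.0]]
ft_force: [-15.9, -8.0, 15.6]
opening: 0.0343
gripper_force: 9.3
```

Run:
```python
from h import *;from cell import *
st(observe())
```

```text
t 4.97 jig tcp mm [-45.4   4.5  25.1] z axis jig [-0.008 -0.001 -1.   ] F jig [-17.8  -0.6  15.6] q [-0.21  0.42 -0.41  0.75 -0.01  2.5 ] op 0.034
```

Force rose to 18 N with the tips stopped where the book must be home (tip x −45). Hold briefly, back off, and rise.

Emit:
carry_out:
  motion: [0,0,0,0,0,0,0.4,0,0,0,0,0,0,0.4,0,0,0,0,0,0,0.4,0,0,0,-1,0,0,0.4,0,0,0,-2,0,0,0.4,0,0,0,-2.5,0,-4,0.2,0,0,0,-2.5,0,-8,0,0,0,0,-2.5,0,-12,0,0,0,0,-2.5,0,-16,0,0,0,0,-2.5,0,-20,0]

```text
t: 5.8
tcp_pos: [0.5329, -0.1251, 0.2272]
orientation: [[0.905, 0.425, 0.001], [0.425, -0.905, 0.001], [0.002, -0.001, -1.0]]
ft_force: [1.7, -0.6, -0.4]
opening: -0.0002
gripper_force: 0.0
```

Run:
```python
from h import *;from cell import *
d=get_image("wrist");d=get_image("wrist");s=observe();st(s);d=get_image("wrist")
cv2.imwrite("pics/w3.png",d["frame"]);np.savez("w3.npz",**d,**s)
rel(s,[-.07,.19,.225])
```

```text
t 5.9 jig tcp mm [-62.5   2.1 232.6] z axis jig [ 0.011 -0.007 -1.   ] F jig [ 0.1 -1.   0.5] q [-0.23  0.21 -0.18  1.17  0.    2.47] op 0.0
turn deg [ 0.4 -0.6  0.6] shift cm [ -0.57 -18.8    0.63]
```

View pics/w3.png

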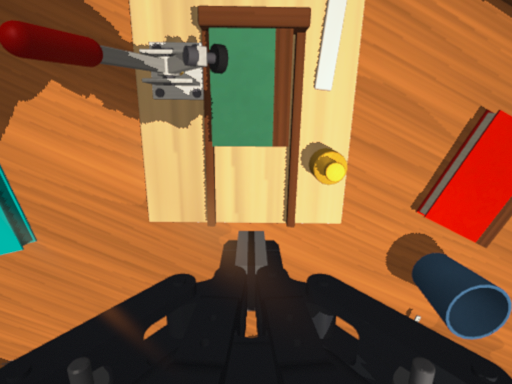

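The wrist view shows the book's head at the fence (row ~27) and its tail at row 147. The lever grip runs from (15,37) to (100,52), with its middle near (58,45).

Run:
```python
from h import *
d=dict(np.load("w3.npz"));s=d
for n,uv,z in(("tail",(245,147),.043),("fence near top",(255,26),.050),("edge",(240,222),.015),("grip mid",(58,45),.165),("grip tip",(15,38),.19),("railL",(214,180),.027),("railR",(289,180),.027)):print(n,np.round(wr(d,s,uv,z),1))
```

```text
tail [-36.1   7.1  43. ]
fence near top [84.8 -2.4 50. ]
edge [-139.    13.6   15. ]
grip mid [ 45.9 127.5 165. ]
grip tip [ 45.  136.6 190. ]
railL [-79.   45.1  27. ]
railR [-78.2 -46.8  27. ]
```

Emit:
carry_out:
  motion: [0,0,0,-1,-4,0,0,0,0,0,-1,-8,0,0,0,0,0,-1,-12,0,0,0,0,0,-1,-16,0,0,0,0,0,-1,-18.8,0,0,0,0,0,2,-18.8,0,0,0,0,0,6,-18.8,0,0,0,0,0,10,-18.8,0,0,0,0,0,10.7,-18.8,0,0,0,0,0,10.7,-18.8,0,0]

```text
t: 6.78
tcp_pos: [0.5511, 0.0914, 0.223]
orientation: [[0.905, 0.426, -0.002], [0.426, -0.905, 0.001], [-0.002, -0.001, -1.0]]
ft_force: [-1.2, -0.9, 0.5]
opening: 0.0001
gripper_force: 0.0
```

Run:
```python
from h import *;from cell import *
d=get_image("top");s=observe();st(s);rel(s,[.045,.175,.155])
```

```text
t 6.83 jig tcp mm [ 38.8 194.  223.3] z axis jig [-0.003  0.001 -1.   ] F jig [-0.2 -0.3  0.2] q [ 0.16  0.24 -0.16  1.17  0.    2.86] op -0.0
turn deg [-0.1  0.2  0.6] shift cm [0.62 1.91 6.83]
```

Emit:
carry_out:
  motion: [0,0,0,0.6,0,3,0,0,0,0,0.6,0,6,0,0,0,0,0.6,0,6.8,0,0,0,0,0.6,0,6.8,0,0,0,0,0.6,1,6.8,0,0,0,0,0.6,2,6.8,0,0,0,0,0.6,2.4,6.8,0,0,0,0,0.6,2.4,6.8,0]

```text
t: 7.5
tcp_pos: [0.5673, 0.0696, 0.1589]
orientation: [[0.906, 0.423, 0.003], [0.423, -0.906, 0.0], [0.003, 0.001, -1.0]]
ft_force: [-0.3, -1.3, -0.1]
opening: 0.0003
gripper_force: 0.0
```

Run:
```python
from h import *;from cell import *
d=get_image("wrist");s=observe();st(s);rel(s,[.045,.062,.155]);cv2.imwrite("pics/w4.png",d["frame"])
```

```text
t 7.55 jig tcp mm [ 46.  168.3 158.6] z axis jig [ 0.002 -0.001 -1.   ] F jig [-0.1 -0.1  0.7] q [ 0.12  0.3  -0.24  1.03  0.    2.83] op -0.0
turn deg [ 0.  -0.1  0.5] shift cm [-0.19 10.62  0.36]
```

View pics/w4.png

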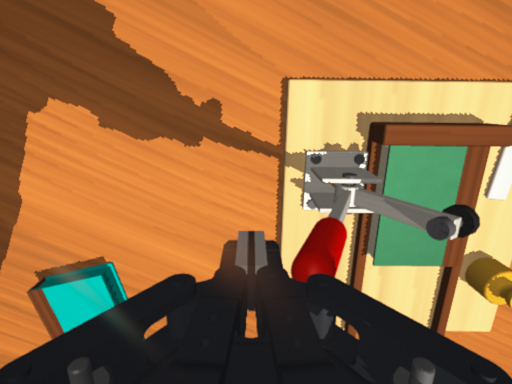

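The wrist view shows the shut fingers (column 250) on the outer side of the red grip (300–345, rows 220–285). The gap is clear and they line up in x. I raise slightly so that only the fingertips bear on the grip, then push.

Emit:
carry_out:
  motion: [0,0,0,-0.1,0,-1.6,0,0,0,0,-0.1,0,-1.6,0,0,0,0,-0.1,1,-1.6,0,0,0,0,-0.1,2,-1.6,0,0,0,0,-0.1,3,-1.6,0,0,0,0,-0.1,4,-1.6,0,0,0,0,-0.1,5,-1.6,0,0,0,0,-0.1,6,-1.6,0,0,0,0,-0.1,7,-1.6,0,0,0,0,-0.1,8,-1.6,0]

```text
t: 8.38
tcp_pos: [0.5988, -0.0026, 0.1729]
orientation: [[0.905, 0.425, -0.001], [0.425, -0.905, 0.001], [-0.0, -0.001, -1.0]]
ft_force: [-1.6, 3.0, 1.4]
opening: -0.0003
gripper_force: 2.0
```

Run:
```python
from h import *;from cell import *
s=observe();st(s);rel(s,[.045,.05,.173])
```

```text
t 8.38 jig tcp mm [ 44.8  88.8 172.9] z axis jig [-0.     0.001 -1.   ] F jig [-0.2  3.4  1.4] q [-0.    0.34 -0.15  1.09  0.    2.7 ] op -0.0
turn deg [-0.1  0.   0.5] shift cm [-0.02  3.88 -0.02]
```

Emit:
carry_out:
  motion: [0,0,0,0,0.8,0,0,0,0,0,0,1.6,0,0,0,0,0,0,2.4,0,0,0,0,0,0,3.2,0,0,0,0,0,0,4,0,0,0,0,0,0,4,0,0]

```text
t: 8.88
tcp_pos: [0.6168, -0.0401, 0.1733]
orientation: [[0.906, 0.423, 0.001], [0.423, -0.906, -0.001], [0.0, 0.002, -1.0]]
ft_force: [-0.7, 0.3, 1.5]
opening: -0.0001
gripper_force: 0.0
```

Run:
```python
from h import *;from cell import *
d=get_image("scene");s=observe();st(s)
cv2.imwrite("pics/s5.png",cv2.resize(d["frame"][165:300,190:325],(600,600),interpolation=cv2.INTER_CUBIC))
```

```text
t 8.93 jig tcp mm [ 45.6  48.2 173.4] z axis jig [ 0.    -0.001 -1.   ] F jig [ 0.1 -0.4 -0.3] q [-0.06  0.37 -0.1   1.1  -0.    2.64] op -0.0
```

View pics/s5.png

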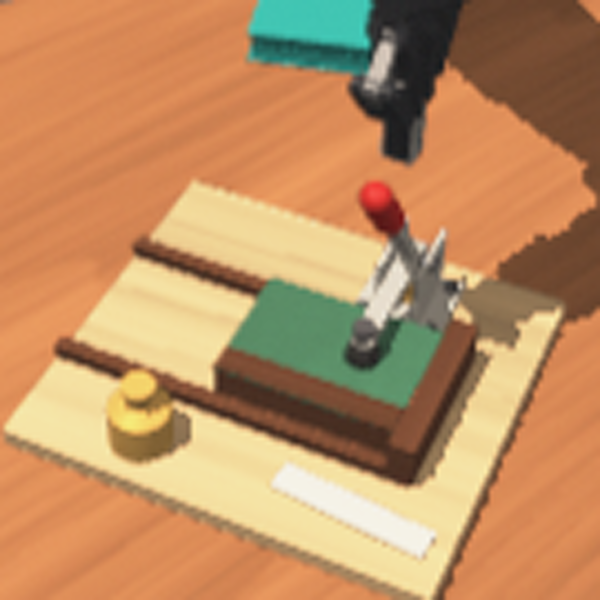

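The crop shows the lever leaning inwards (grip at (380,205)), the pad on the book at (365,345) and the book's head against the fence. Contact force is zero. I retreat outwards and up.

Emit:
carry_out:
  motion: [0,0,0,0,-2,0,0,0,0,0,0,-4,-2,0,0,0,0,0,-6,-4,0,0,0,0,0,-7,-6,0,0,0,0,0,-7,-6,0,0,0,0,0,-7,-6,0,0,0,0,0,-7,-6,0,0,0,0,0,-7,-6,0]

```text
t: 9.6
tcp_pos: [0.5856, 0.0249, 0.2322]
orientation: [[0.905, 0.425, -0.002], [0.425, -0.905, -0.0], [-0.002, -0.0, -1.0]]
ft_force: [-0.3, -0.8, -0.9]
opening: 0.0001
gripper_force: 0.0
```

Run:
```python
from h import *;from cell import *
d=get_image("scene");s=observe();st(s)
T=get_image("top")
def tj(P): return w2j(P)*1e3
# lever check: red grip centre vs two views; book head/tail in scene
def red(d,pj):
    u,v=proj(d,[j2w(pj)])[0].astype(int)
    h=cv2.cvtColor(d["frame"],cv2.COLOR_BGR2HSV);m=cv2.inRange(h,(0,170,60),(7,255,255))|cv2.inRange(h,(172,170,60),(180,255,255))
    z=np.zeros_like(m);z[v-18:v+18,u-18:u+18]=m[v-18:v+18,u-18:u+18]
    c=max(cv2.findContours(z,0,2)[0],key=cv2.contourArea);return cv2.minAreaRect(c)[0]
a=red(d,[.045,.02,.155]);b=red(T,[.045,.02,.155]);P=tj(tri(d,a,T,b));print(a,b,P,"lean in",np.arctan2(85-P[1],P[2]-60))
print(sign_off())
```

```text
t 9.65 jig tcp mm [ 44.2 119.2 232.1] z axis jig [-0.002  0.001 -1.   ] F jig [ 0.8  0.9 -0.1] q [ 0.04  0.29 -0.08  1.21 -0.    2.75] op 0.0
(275.30767822265625, 210.96151733398438) (270.5000305175781, 147.5) [ 45.04737885  20.04995189 155.47959167] lean in 0.5973479901320107
the job is handed in; nothing more can be done
None
```

I pushed the book home against the fence, snapped the lever past its dead point into lock (lean measured at 0.597 rad inwards; the stop is at 0.6), left the bystanders where they were, and handed the job in with the arm clear at about 9.7 s; no verdict came back.

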